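Seat the relay lens in its V-block

ROBOT

A 6-joint arm with a two-finger parallel gripper is mounted at the origin on a cart in front of the work surface, level with it; the furniture and walls round the work are solid. World frame = base frame: x ahead of the robot, y to its left, z up, the work surface at z = 0. Lengths are in m, angles in rad, forces in N, time in s.
With the tool pointing down it reaches from about 0.3 to 0.875 m from the base axis. Payload 6.4 kg.
Tool frame: the origin (TCP) lies between the finger pads; the fingertips stand 19 mm ahead of it and the grasp point (between the pads) is the TCP (ctrl.tips_ahead is the z of the fingertips in the tool frame, in m); z points along the fingers, y is the line along which they close (so a half turn about z gives the same grasp; the last joint's range is limited). The gripper opens to 85 mm and grips with 20 to 120 N. Pads are 22 mm wide; open, the fingers measure 114 mm over their backs; the gripper's body (76 mm by 85 mm) begins 54 mm behind the grasp point. The pads swing forward as they close: fully open they stand 13 mm farther back than shut.
Start: joints at [-1.471, 0.181, 1.607, -0, 1.354, -0.206], TCP at [0.173, -0.548, 0.25] pointing down, gripper open.
Joint ranges: [-2.99, 2.99], [-0.89, 2.07], [0.3, 2.58], [-1.14, 4.28], [0, 2.63], [-3.12, 3.12]. Speed limits (rad/s): [2.57, 2.57, 3.01, 3.14, 3.14, 3.14].

INTERFACE

Orientations are given as a unit quaternion [w, x, y, z].
In Python, from bench import readout, vision, ctrl gives the robot as it stands.
- The arm moves only by the tool play_rows, never from a script. Its arguments are lists of equal length, an entry for each row: "xyz": the shift along the tool's x, y, z in mm, a list of three; "rot": the turn, a rotation vector about the tool's x, y, z in rad, a list of three; "grip": the opening, from 0 (shut) to 1 (fully open). In form: {"xyz": [[x, y, z], ...], "rot": [[rx, ry, rz], ...], "grip": [grip, ...]}. A call has exactly 10 rows; each row is the pose to reach, as a shift and turn from the pose commanded when the call began, along the tool's axes at that moment; what a row does not reach only later rows make up. A row lasts 1/8 s, in which the tool goes at most 62.5 mm and 10.7 degrees, less where a joint would pass 70% of its speed; a pose out of reach is approached as far as the arm can. A call with a gripper value outside its range is refused whole. The fingers move at their own pace and stop on an object; the grip force is fixed at half the most. Time passes only in rows, so rows that repeat a pose let the fingers close, or fill a call up. It gives the time, the measured TCP pose, the force, the opening and the grip force at its end, in the units of the state.
- readout.get_obs(): the state, without advancing time (a new reading comes with each control period).
- vision.camera(name): name is "scene" or "top" or "wrist"; returns a dict with "color" (480x640x3 uint8, red, green, blue), "depth" (480x640 float32, m along the optical axis (not along the pixel's ray), 0 where there is no reading), "camera_matrix" (3x3 intrinsics, pixels), "k1" (the pictures are not rectified: a ray, as slopes to the right and down, at radius r is drawn at 1 + k1 r^2 times it, then the intrinsics apply), "extrinsics" (4x4, takes a point from camera to world coordinates); the wrist camera has in their place "hand_eye" (4x4, takes a point from camera to tool coordinates, whose origin is the TCP and whose axes are the flange's). Camera axes: x right, y down, z forward; pixel columns grow to the right and rows downward; lengths in m; the calibration is good to about 2 mm. A picture is of the moment at which its call begins: read the wrist's pose just before it.
- ctrl.hand_in(): hands the job in; it is judged then, once.
The state is a dict: "time_s": time; "q": joint angles; "dq": joint speeds; "joint_efforts": joint torques, N m; "eef_pos": TCP position; "eef_rot": TCP orientation; "wrist_force": force on the tool from outside, world axes, zero at the start; "torque": the same for the moment, N m; "opening": opening from 0.0 (shut) to 1.0 (fully open); "grasp_force": force on a finger pad.
Only numpy, scipy, OpenCV 4.12 (cv2) and the standard library are available. Lean on these libraries where they do the work, as an engineer would, in place of code of your own. Each camera call takes 0.05 s, during which the arm holds its last target. There are 200 camera calls.

TASK

Take the relay lens barrel from its wooden rest, lay it nose first in the V of the lens block, short of the roller, and then push it home along the V, under the sprung roller, until it is bedded in both flanks and presses on the brass stop screw with about 10 N. Go by feel, as the screw is set differently each time, and gently, as there is glass in the nose: never press it on the stop with more than 16 N. Leave it there touching the stop, let go, and do not disturb the blower, the loupe or the tin around it.

Things in the scene. Friction and masses are not known exactly. Their poses are not given: they have to be found in the camera images.
- barrel_grip (a point): centre of the black knurled grip (28 mm in diameter, 34 mm long) at the tail of the relay lens barrel, on the barrel's axis: 105 mm behind the nose face, 17 mm ahead of the tail end face. x axis along the barrel to the nose
- barrel_nose (a point): centre of the barrel's flat nose face (21 mm across), on its axis; x axis out of the nose. Behind it a bevel widens to the full 30 mm within 8 mm; 11 mm behind the nose face the sleeve begins to taper to a waist (23 mm across, 22 to 25 mm behind the nose), full again at 29 mm
- barrel: relay lens barrel, a round rod 122 mm long, about 0.16 kg, lying level: bright steel sleeve 30 mm in diameter from the nose to 88 mm behind it, then the black grip. Origin on its axis half-way along, 61 mm behind the nose face; x along it to the nose. Centre of mass about 44 mm behind the nose face
- lens_block: lens V-block, fixed: base plate 166 x 68 x 10 mm, V-block with 45-degree flanks, back stop, sprung finger, reticle holder behind. Origin on the bench 4 mm before the stop plate; x is the push direction, z up. The V runs from x = -84 to -4 mm, edges 48 mm high; a bedded barrel's axis lies along x at y = 0, 50 mm up. There is only bench before x = -88 mm
- flank_left: left (+y) ground flank of the V; its origin and axes are those of lens_block
- flank_right: right (-y) ground flank of the V; its origin and axes are those of lens_block
- back_stop: steel plate across the end of the V, front face at x = 4 mm, with its brass stop screw (flange 20 mm across, on the barrel's axis). The screw's face stands anywhere from 0 to 8 mm before stop_zero (x = 0 to -8 mm), locked; this setting is not measured and has to be felt. The origin and axes are those of lens_block
- finger (a joint): hinge of the sprung finger over the V, rad, growing as it is lifted. Its free 8 mm roller hangs 22 mm before stop_zero. 0: nothing under it; 0.12: on the full sleeve (presses 5 N); 0.02 to 0.10: down in the waist of a barrel that is home, pressing it onto the stop. The nose bevel lifts it, so lay the nose face 28 to 35 mm before stop_zero. Its top is 75 mm above the bench
- lens_rest: beech rest 62 x 54 mm, fixed, 14 mm high with two rails (tops 24 mm above the bench) between which the barrel's sleeve lies, axis 31.6 mm above the bench; the grip sticks out in front of it over bare bench. Origin under its centre, x along the rails
- blower: dark blue rubber hand blower, the one at the left of the work, standing on its foot, 51 mm across, 116 mm tall; origin under its centre. Leave it alone
- loupe: black eye loupe, the one at the left of the work, standing on its cup, 42 mm across, 35 mm tall; origin under its centre. Leave it alone
- lens_tin: small round metal tin with a dark glass top, at the right of the work, 28 mm across, 12 mm tall; origin under its centre. Leave it alone
- stop_zero (a point): point on the axis of a bedded barrel, 50 mm above the bench, at x = 0 of lens_block: where the stop screw's face would be if it were wound right in. x is the push direction

How it is judged:
By the outcome, as a careful person would: the job done as asked, in the order asked, and still so for the second after the job is handed in, with the robot touching nothing.
It also fails if it takes over 67 s, if anything falls off the work surface, if the arm or the gripper's body presses on something with over 40 N, if the wrist force passes 120 N, or if a joint passes its speed limit or range.

## Working session

There is one attempt and no reset: what is moved stays moved. The work goes in short steps, Python scripts to look and compute and a tool call to move; the robot and the scene stay as the last step left them, time stands still between calls to the robot, and variables do not carry over. Pictures are saved under pics/ and viewed, at most 10 in all, crops included, and the job is handed in when it is done.

Besides the shell and the picture viewer there is one more tool, called after ">>>" by a JSON object that holds its "method" and its "body". play_rows: Moves the arm, as the interface text tells. Its arguments: {"type":"object","properties":{"xyz":{"type":"array","items":{"type":"array","items":{"type":"number"}}},"rot":{"type":"array","items":{"type":"array","items":{"type":"number"}}},"grip":{"type":"array","items":{"type":"number"}}},"required":["xyz","rot","grip"]}

```bash
ls; mkdir -p pics
cat > h.py <<'E'
import numpy as np, cv2
from bench import readout, vision, ctrl
from scipy.spatial.transform import Rotation as R
def rq(q): return R.from_quat([q[1],q[2],q[3],q[0]])
def pose():
    o=readout.get_obs(); T=np.eye(4); T[:3,:3]=rq(o['eef_rot']).as_matrix(); T[:3,3]=o['eef_pos']; return T
def shot(n):
    T=pose(); c=vision.camera(n)
    c['T']=c['extrinsics'] if 'extrinsics' in c else T@c['hand_eye']
    c['T']=np.array(c['T']); c['K']=np.array(c['camera_matrix']); return c
def slopes(c,uv):
    uv=np.atleast_2d(np.array(uv,float)); K=c['K']
    return cv2.undistortPoints(uv[:,None],K,np.array([c['k1'],0,0,0.]))[:,0]
def onplane(c,uv,z):
    s=slopes(c,uv); d=np.c_[s,np.ones(len(s))]@c['T'][:3,:3].T; o=c['T'][:3,3]
    return o+d*((z-o[2])/d[:,2])[:,None]
def cloud(c):
    h,w=c['depth'].shape; vv,uu=np.mgrid[:h,:w]
    s=slopes(c,np.c_[uu.ravel(),vv.ravel()]); d=c['depth'].ravel()[:,None]
    return ((np.c_[s,np.ones(len(s))]*d)@c['T'][:3,:3].T+c['T'][:3,3]).reshape(h,w,3)
def project(c,P):
    Ti=np.linalg.inv(c['T']); p=np.atleast_2d(P)@Ti[:3,:3].T+Ti[:3,3]
    return cv2.projectPoints(p[:,None],np.zeros(3),np.zeros(3),c['K'],np.array([c['k1'],0,0,0.]))[0][:,0]
def save(c,n,crop=None,s=1):
    im=c['color'][:,:,::-1]
    if crop: im=im[crop[1]:crop[3],crop[0]:crop[2]]
    cv2.imwrite('pics/'+n,cv2.resize(im,None,fx=s,fy=s,interpolation=cv2.INTER_CUBIC))
E
python3 - <<'E'
from h import *
import pickle
for n in ('top','scene'):
    c=shot(n); save(c,n+'0.png'); pickle.dump(c,open(n+'0.pkl','wb')); print(n,c['T'].round(3).tolist(),c['K'].tolist(),c['k1'],(c['depth']>0).mean())
o=readout.get_obs(); print({k:np.round(v,3).tolist() for k,v in o.items()}, ctrl.tips_ahead)
E
```

```text
pics
top [[0.081, -0.974, 0.213, 0.343], [-0.997, -0.08, 0.012, 0.061], [0.005, -0.213, -0.977, 0.946], [0.0, 0.0, 0.0, 1.0]] [[476.0420335217816, 0.0, 316.7080602719498], [0.0, 476.0420335217816, 243.5490417170764], [0.0, 0.0, 1.0]] -0.11471970507557866 0.9960872395833333
scene [[-0.891, -0.206, 0.405, 0.137], [-0.454, 0.449, -0.77, 0.833], [-0.024, -0.869, -0.494, 0.588], [0.0, 0.0, 0.0, 1.0]] [[536.8804739814085, 0.0, 309.49340472813014], [0.0, 536.8804739814085, 235.62478706319234], [0.0, 0.0, 1.0]] 0.02045488172525707 0.9848014322916666
{'time_s': 0.1, 'q': [-1.471, 0.181, 1.608, -0.0, 1.354, -0.206], 'dq': [0.001, -0.001, -0.002, 0.002, -0.0, 0.001], 'joint_efforts': [-0.0, -44.588, -35.224, -0.0, 0.004, 0.0], 'eef_pos': [0.173, -0.548, 0.249], 'eef_rot': [-0.001, 0.988, 0.152, 0.0], 'wrist_force': [0.489, -0.533, -0.244], 'torque': [0.006, -0.007, -0.006], 'grasp_force': 0.0, 'opening': 1.001} 0.019
```

View pics/top0.png

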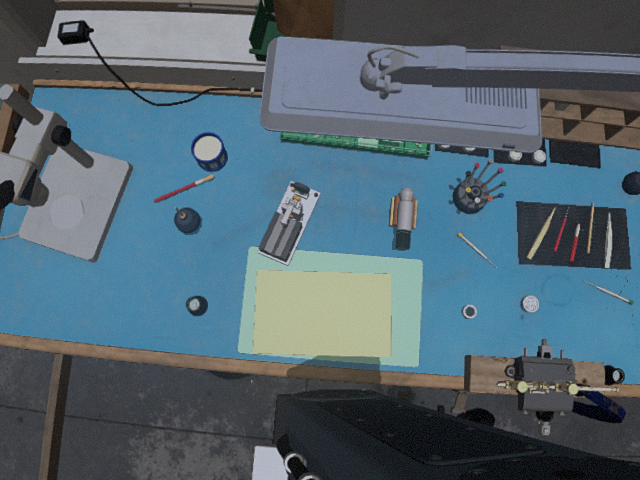

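View pics/scene0.png

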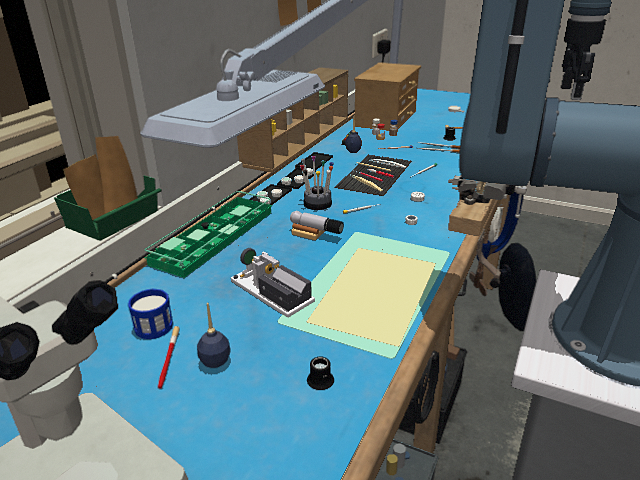

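The top view shows the barrel on its rest at about (403,215) with the nose up the image and the grip at (402,240). The lens block is at about (290,222), with its open V end at (275,255). The blower is at (187,220), the loupe at (197,305) and the tin at (470,312). Next I'll measure them.

Run:
```python
from h import *
import pickle
for n in ('top','scene'):
    c=pickle.load(open(n+'0.pkl','rb')); P=cloud(c); Z=P[...,2]
    if n=='top':
        # bench height check
        print('bench z',np.median(Z[300:330,430:450]), 'blower',Z[200:235,170:205].max(),'lamp z',np.percentile(Z[60:130,280:520],[5,50,95]), 'lamp near edge',P[148,300:520:60].round(3).tolist())
    reg=(P[...,0]>0.2)&(P[...,0]<0.62)
    for name,(x0,x1,y0,y1),zl in (('barrel',(0.25,0.5,-0.25,-0.05),0.028),('block',(0.2,0.5,0.02,0.25),0.025)):
        pass
    # crude maps: project top region
    if n=='top':
        w=P[185:260,375:425].reshape(-1,3); m=w[:,2]>0.032; q=w[m]
        print('barrel pts',m.sum(),q.min(0).round(3),q.max(0).round(3))
        mu=q[:,:2].mean(0); u,s,v=np.linalg.svd(q[:,:2]-mu,full_matrices=False); print(mu.round(4),v[0].round(3),np.percentile((q[:,:2]-mu)@v[0],[0,1,99,100]).round(4),q[:,2].max())
        w=P[175:270,255:325].reshape(-1,3); 
        for zl,zh in ((0.006,0.014),(0.03,0.055),(0.055,0.1)):
            q=w[(w[:,2]>zl)&(w[:,2]<zh)]; r=cv2.minAreaRect((q[:,:2]*1000).astype(np.float32)); print(zl,len(q),r)
    save(c,n+'_c.png',(240,160,440,280) if n=='top' else (200,190,400,340),4)
```

```text
bench z 0.00012310144971255932 blower 0.9456984166023522 lamp z [0.30689138 0.3187034  0.38595175] lamp near edge [[0.755, 0.126, 0.0], [0.759, -0.001, 0.015], [0.773, -0.129, 0.01], [0.654, -0.164, 0.288]]
barrel pts 880 [ 0.343 -0.114  0.032] [0.67  0.061 0.946]
[ 0.601  -0.0936] [-0.948  0.317] [-0.0689 -0.0644  0.2935  0.2935] 0.9456984166023522
0.006 765 ((583.4376220703125, 134.13633728027344), (183.7738494873047, 123.2933120727539), 3.8326334953308105)
0.03 1220 ((582.0550537109375, 135.1953887939453), (58.971744537353516, 145.8482208251953), 71.41816711425781)
0.055 433 ((610.6473388671875, 125.82352447509766), (39.62917709350586, 88.95281982421875), 75.9173583984375)
```

View pics/top_c.png

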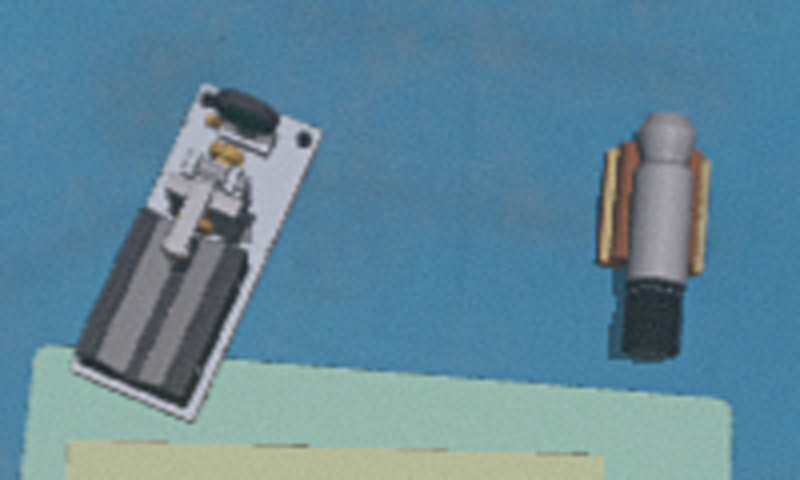

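Zoomed in, the base plate corners are at about (72,370), (190,420), (320,130) and (203,85) in the crop. The barrel's nose end is at about (665,115) and its grip end at about (650,358). The roller finger ends at about (178,250).

Run:
```python
from h import *
import pickle
c=pickle.load(open('top0.pkl','rb')); P=cloud(c); im=c['color']
f=lambda pts:np.array(pts,float)/4+[240,160]-0.4
# block: plate corners NL,NR,FR,FL from mask-free manual pixels
B=onplane(c,f([(72,370),(190,420),(320,130),(203,85)]),0.010)
print(B.round(4).tolist()); print('sides',[round(np.linalg.norm(B[i]-B[(i+1)%4])*1000,1) for i in range(4)])
d=(B[2]+B[3]-B[0]-B[1])[:2]; d/=np.linalg.norm(d); print('yaw',np.degrees(np.arctan2(d[1],d[0])),'near mid',(B[0]+B[1])[:2]/2)
near=(B[0]+B[1])[:2]/2; org=near+0.088*d; print('origin est (plate near x=-88)',org)
# V edges: top edges at z .048
w=P[205:265,255:305]; m=(w[...,2]>0.04)&(w[...,2]<0.053); q=w[m][:,:2]; n=np.array([-d[1],d[0]])
s=(q-org)@d; t=(q-org)@n; k=(s>-0.09)&(s<-0.035); print('V top pts t range',np.percentile(t[k],[1,50,99]).round(4),'s',np.percentile(s[(abs(t)<0.04)],[0.5,99]).round(4))
# V bottom: lowest points
k=(s>-.08)&(s<-.04)
ww=w.reshape(-1,3); s=(ww[:,:2]-org)@d; t=(ww[:,:2]-org)@n
for a in np.arange(-0.03,0.03,0.004):
    kk=(s>-.08)&(s<-.04)&(t>a)&(t<=a+.004); print(round(a+.002,3),np.median(ww[kk,2]).round(4),end=' | ')
# barrel by cloud
w=P[185:255,388:420].reshape(-1,3); w=w[(w[:,2]>0.033)&(w[:,2]<0.06)]; mu=w[:,:2].mean(0); u,S,v=np.linalg.svd(w[:,:2]-mu,full_matrices=False); v=v[0]*np.sign(v[0][0])
a=(w[:,:2]-mu)@v; print('\nbarrel',mu,'yaw',np.degrees(np.arctan2(v[1],v[0])),np.percentile(a,[.5,99.5]).round(4),w[:,2].max(), 'width',np.percentile((w[:,:2]-mu)@[-v[1],v[0]],[1,99]).round(4))
hs=c['color'][185:265,380:425]
# barrel from colours: non-blue silhouette -> edges of dark grip
print('px',onplane(c,f([(650,358),(652,284),(665,113),(633,235),(690,235)]),0.0316).round(4).tolist())
for nme,uv,z in (('blower',(187,220),0.05),('loupe',(197,305),0.03),('tin',(470,312),0.012)): print(nme,onplane(c,uv,z).round(3))
```

```text
[[0.5201, 0.19, 0.01], [0.4997, 0.1286, 0.01], [0.6562, 0.0761, 0.01], [0.6757, 0.1386, 0.01]]
sides [np.float64(64.7), np.float64(165.0), np.float64(65.4), np.float64(163.8)]
yaw -18.429855393122118 near mid [0.50991872 0.15929707]
origin est (plate near x=-88) [0.59340532 0.13147645]
V top pts t range [-0.0285  0.009   0.0293] s [-0.0845  0.0062]
-0.028 0.0318 | -0.024 0.0462 | -0.02 0.0463 | -0.016 0.0454 | -0.012 0.0415 | -0.008 0.0379 | -0.004 0.0343 | 0.0 0.0285 | 0.004 0.0316 | 0.008 0.0363 | 0.012 0.0401 | 0.016 0.0449 | 0.02 0.0469 | 0.024 0.0464 | 0.028 0.0457 | 
barrel [ 0.60528329 -0.09620965] yaw -2.0883914647797317 [-0.0579  0.0635] 0.05010607350345997 width [-0.0153  0.0132]
px [[0.5453, -0.0956, 0.0316], [0.5829, -0.095, 0.0316], [0.6729, -0.0981, 0.0316], [0.6073, -0.0844, 0.0316], [0.6097, -0.1131, 0.0316]]
blower [[0.565 0.33  0.05 ]]
loupe [[0.403 0.293 0.03 ]]
tin [[ 0.434 -0.24   0.012]]
```

```bash
cat >> h.py <<'E'
O=np.array([.5927,.1317]); YB=np.radians(-18.4); D=np.array([np.cos(YB),np.sin(YB)]); N=np.array([-D[1],D[0]])
def togo(xy,z,yaw):
    """shift in tool axes (mm) and rotvec to a tool-down pose with tool x at yaw"""
    T=pose(); G=np.array([[np.cos(yaw),np.sin(yaw),0],[np.sin(yaw),-np.cos(yaw),0],[0,0,-1]]).T
    d=T[:3,:3].T@(np.array([*xy,z])-T[:3,3]); r=R.from_matrix(T[:3,:3].T@G).as_rotvec()
    return (d*1000).round(1),r.round(4)
E
python3 - <<'E'
from h import *
import pickle
for n in('top','scene'):
    P=cloud(pickle.load(open(n+'0.pkl','rb'))).reshape(-1,3)
    k=(P[:,2]>.2)&(P[:,2]<.45)&(P[:,0]>.3)&(abs(P[:,1])<.4); print(n,P[k].min(0).round(3),np.percentile(P[k,0],[.5,2]).round(3))
    k=(P[:,0]>.1)&(P[:,0]<.6)&(P[:,1]>-.6)&(P[:,1]<-.15)&(P[:,2]<.5)&(P[:,2]>.04);print(P[k].max(0), P[k][P[k][:,2]>.15].mean(0))
print(togo((.564,-.0947),.14,np.radians(-1.7)))
E
```

```text
top [ 0.652 -0.4    0.2  ] [0.655 0.657]
[ 0.38791639 -0.23502172  0.15884696] [ 0.30314187 -0.32860127  0.15499882]
scene [ 0.653 -0.4    0.2  ] [0.656 0.66 ]
[ 0.39001806 -0.23266207  0.44559604] [ 0.17087379 -0.51937763  0.36037348]
(array([ 509.2, -314.2,  110.1]), array([-0.0016, -0.    ,  0.3355]))
```

>>> {"method": "play_rows", "body": {"xyz": [[35,-22,0],[85,-52,0],[140,-86,0],[195,-120,0],[250,-154,0],[305,-188,0],[360,-222,0],[415,-256,20],[470,-290,50],[509,-314,80]], "rot": [[0,0,0.03],[0,0,0.07],[0,0,0.11],[0,0,0.15],[0,0,0.19],[0,0,0.23],[0,0,0.27],[0,0,0.3],[0,0,0.33],[0,0,0.336]], "grip": [1,1,1,1,1,1,1,1,1,1]}}

```text
time_s: 1.35
eef_pos: [0.5563, -0.1046, 0.1781]
eef_rot: [0.0, 1.0, -0.015, 0.001]
wrist_force: [0.1, -0.5, 0.2]
opening: 0.998
grasp_force: 0.0
```

Run:
```python
from h import *
c=shot('wrist'); save(c,'w1.png'); o=readout.get_obs(); print(o['time_s'],o['eef_pos'],o['dq'],o['wrist_force'])
P=cloud(c); im=c['color']
w=P.reshape(-1,3); k=(w[:,2]>.034)&(w[:,2]<.06)&(abs(w[:,1]+.096)<.025)&(w[:,0]>.5)&(w[:,0]<.7); w=w[k]; mu=w[:,:2].mean(0); v=np.linalg.svd(w[:,:2]-mu,full_matrices=False)[2][0]; v*=np.sign(v[0])
a=(w[:,:2]-mu)@v; print(k.sum(),mu,np.degrees(np.arctan2(v[1],v[0])),(mu[0]+np.percentile(a,[.5,99.5])).round(4),w[:,2].max())
print(project(c,[[.564,-.0947,.046],[.547,-.094,.0316],[.581,-.095,.046]]).round())
print(togo((.564,-.0947),.032,np.radians(-1.7)))
```

```text
1.4 [ 0.55647515 -0.09887638  0.17264048] [-0.07078265 -0.05043673  0.08254695 -0.02480136  0.10422971 -0.15029254] [-3.24287268  3.49919641 -2.74805658]
6977 [ 0.61314923 -0.09916288] -1.8282447602725205 [0.55   0.6703] 0.04948309598479145
[[303. 221.]
 [303. 237.]
 [302. 198.]]
(array([  7.9,  -3.7, 140.6]), array([-0.0052,  0.0037,  0.0017]))
```

View pics/w1.png

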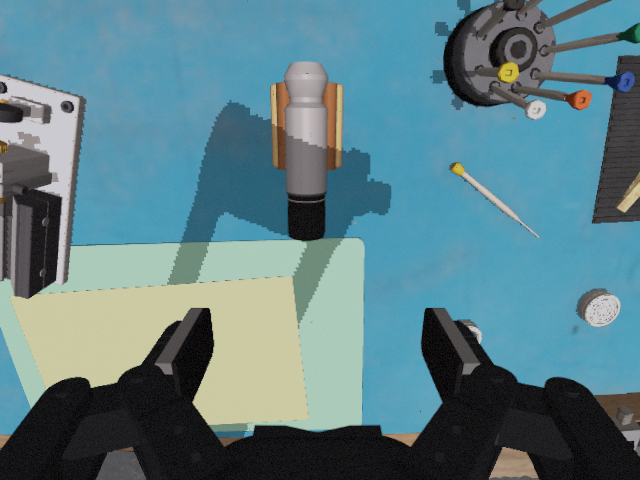

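The barrel is where I measured it. The grip appears at about (306,216) against a predicted (303,221), so within about 1 mm. I'll go down and grip.

>>> {"method": "play_rows", "body": {"xyz": [[1,1.3,10],[1,1.3,40],[1,1.3,80],[1,1.3,115],[1,1.3,133],[1,1.3,138],[1,1.3,138],[1,1.3,138],[1,1.3,138],[1,1.3,138]], "rot": [[0,0,0],[0,0,0],[0,0,0],[0,0,0],[0,0,0],[0,0,0],[0,0,0],[0,0,0],[0,0,0],[0,0,0]], "grip": [1,1,1,1,1,1,1,0.7,0.5,0.4]}}

```text
time_s: 2.65
eef_pos: [0.5559, -0.1071, 0.0408]
eef_rot: [-0.0, 1.0, -0.015, 0.0]
wrist_force: [-0.3, 1.9, -0.1]
opening: 0.402
grasp_force: 0.3
```

>>> {"method": "play_rows", "body": {"xyz": [[0,0,0],[0,0,0],[0,0,0],[0,0,0],[0,0,0],[0,0,0],[0,0,-1],[0,0,-3],[0,0,-7],[0,0,-12]], "rot": [[0,0,0],[0,0,0],[0,0,0],[0,0,0],[0,0,0],[0,0,0],[0,0,0],[0,0,0],[0,0,0],[0,0,0]], "grip": [0.25,0.1,0.05,0.05,0.05,0.05,0.05,0.05,0.05,0.05]}}

```text
time_s: 3.9
eef_pos: [0.5555, -0.108, 0.0523]
eef_rot: [0.0, 1.0, -0.015, -0.0]
wrist_force: [-0.9, -0.2, -1.8]
opening: 0.308
grasp_force: 57.3
```

```bash
python3 - <<'E'
from h import *
o=readout.get_obs(); print(o['time_s'],np.round(o['eef_pos'],4),np.round(o['dq'],3),o['wrist_force'],o['opening'],o['grasp_force'])
c=shot('wrist'); save(c,'w2.png',None,.7)
o=readout.get_obs(); print(o['time_s'],np.round(o['eef_pos'],4),np.round(o['dq'],3),o['wrist_force'])
c=shot('top');save(c,'t2.png',(370,150,450,280),4)
P=cloud(c)[170:265,380:430].reshape(-1,3); w=P[(P[:,2]>.034)&(P[:,2]<.085)]; print(len(w),w.min(0),w.max(0),w.mean(0))
o=readout.get_obs(); print(o['time_s'],np.round(o['eef_pos'],4))
E
python3 -c "
import cv2,numpy as np
a=cv2.imread('pics/w2.png');b=cv2.imread('pics/t2.png');b=cv2.resize(b,(207,336));cv2.imwrite('pics/m2.png',np.hstack([a,b]))"
```

```text
3.9 [ 0.5555 -0.108   0.0523] [-0.    -0.071 -0.007  0.004  0.079  0.001] [-0.90183806 -0.22482998 -1.7504715 ] 0.3083793870505949 57.251577973365784
3.95 [ 0.556  -0.1081  0.0531] [ 0.002  0.002 -0.006  0.005 -0.019 -0.   ] [-0.51310819  0.11349953 -0.65954338]
48 [ 0.63600838 -0.08859184  0.0375132 ] [ 0.66992768 -0.07885198  0.05804301] [ 0.65680321 -0.08284304  0.04761761]
4.0 [ 0.5561 -0.1081  0.0529]
```

View pics/m2.png

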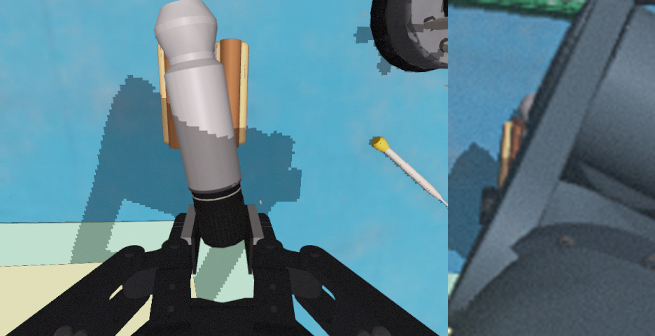

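The barrel was gripped off-centre: the first move stopped 12 mm short in y, so the barrel is skewed about 8° in the pads. I'll measure the skew, set the barrel back on the rest and regrip.

```bash
cat >> h.py <<'E'
def barrel(c,T,rng=(.015,.2,-.05,.05,-.04,.05),rad=.015):
    """fit sleeve axis in tool frame from wrist depth; returns axis direction (tool) and points"""
    from scipy.optimize import least_squares
    P=cloud(c).reshape(-1,3); p=(P-T[:3,3])@T[:3,:3]; x0,x1,y0,y1,z0,z1=rng
    im=c['color'].reshape(-1,3).astype(int)
    k=(p[:,0]>x0)&(p[:,0]<x1)&(p[:,1]>y0)&(p[:,1]<y1)&(p[:,2]>z0)&(p[:,2]<z1)&(np.ptp(im,axis=1)<25)&(im.mean(1)>90)&(c['depth'].ravel()>0)
    q=p[k]
    def f(a):
        d=np.array([1,a[2],a[3]]); d/=np.linalg.norm(d); r=q-[0,a[0],a[1]]; return np.linalg.norm(r-np.outer(r@d,d),axis=1)-rad
    s=least_squares(f,[np.median(q[:,1]),.01,0,0],loss='soft_l1',f_scale=.001); a=s.x
    d=np.array([1,a[2],a[3]]); d/=np.linalg.norm(d); t=(q-[0,a[0],a[1]])@d; rs=f(a)
    return dict(y0=a[0]*1000,z0=a[1]*1000,yaw=np.degrees(a[2]),pitch=np.degrees(a[3]),n=len(q),rms=np.median(abs(rs))*1000,t=(np.percentile(t[abs(rs)<.004],[1,99])*1000).round(1),tmax=t.max()*1000)
E
python3 - <<'E'
from h import *
T=pose(); c=shot('wrist'); print(barrel(c,T,(.01,.2,-.05,.05,-.03,.035))); print(T.round(3).tolist())
E
```

```text
{'y0': np.float64(1.33942234134456), 'z0': np.float64(6.366098804553174), 'yaw': np.float64(-9.919396999141595), 'pitch': np.float64(3.3904247940853813), 'n': 21960, 'rms': np.float64(0.5995631857327547), 't': array([ 24.3, 114.9]), 'tmax': np.float64(116.65416071545775)}
[[1.0, -0.03, 0.001, 0.556], [-0.03, -1.0, -0.001, -0.108], [0.001, 0.001, -1.0, 0.053], [0.0, 0.0, 0.0, 1.0]]
```

>>> {"method": "play_rows", "body": {"xyz": [[0,-3,-5],[-1,-8,-8],[-2,-13,-8],[-2.4,-14.5,-6],[-2.4,-14.5,2],[-2.4,-14.5,9],[-2.4,-14.5,13],[-2.4,-14.5,14],[-2.4,-14.5,14],[-2.4,-14.5,14]], "rot": [[0,0.02,0.03],[0,0.04,0.1],[0,0.059,0.15],[0,0.059,0.173],[0,0.059,0.173],[0,0.059,0.173],[0,0.059,0.173],[0,0.059,0.173],[0,0.059,0.173],[0,0.059,0.173]], "grip": [0.05,0.05,0.05,0.05,0.05,0.05,0.05,0.05,0.05,0.05]}}

```text
time_s: 5.3
eef_pos: [0.5541, -0.0935, 0.0387]
eef_rot: [0.001, 0.994, -0.101, 0.03]
wrist_force: [-1.4, -4.6, 0.4]
opening: 0.312
grasp_force: 56.8
```

Run:
```python
from h import *
T=pose(); c=shot('wrist'); b=barrel(c,T,(.01,.2,-.05,.05,-.03,.035)); print(b); o=readout.get_obs(); print(o['wrist_force'],T.round(4).tolist())
d=np.array([1,np.tan(np.radians(b['yaw'])),np.tan(np.radians(b['pitch']))]); print('world dir',(T[:3,:3]@d).round(3),'axis at x0',T[:3,:3]@[0,b['y0']/1e3,b['z0']/1e3]+T[:3,3])
```

```text
{'y0': np.float64(1.407738485710408), 'z0': np.float64(6.45527563001138), 'yaw': np.float64(-9.66826380489655), 'pitch': np.float64(0.8396667012097578), 'n': 23403, 'rms': np.float64(0.6198950005603076), 't': array([ 22.7, 114.5]), 'tmax': np.float64(116.62198236141745)}
[-1.53674118 -5.24936894  1.50390852] [[0.9776, -0.2019, 0.0591, 0.5541], [-0.2018, -0.9794, -0.0075, -0.0935], [0.0594, -0.0046, -0.9982, 0.0387], [0.0, 0.0, 0.0, 1.0]]
world dir [ 1.013 -0.035  0.046] axis at x0 [ 0.55420506 -0.09489217  0.03225895]
```

>>> {"method": "play_rows", "body": {"xyz": [[0,0,0],[0,0,0],[0,0,0],[0,0,0],[0,0,0],[0,0,-15],[0,0,-35],[0,0,-55],[0,0,-60],[0,0,-60]], "rot": [[0,0,0],[0,0,0],[0,0,0],[0,0,0],[0,0,0],[0,0,0],[0,0,0],[0,-0.059,-0.1],[0,-0.059,-0.173],[0,-0.059,-0.173]], "grip": [0.4,0.7,1,1,1,1,1,1,1,1]}}

```text
time_s: 6.6
eef_pos: [0.5511, -0.0928, 0.0998]
eef_rot: [0.0, 1.0, -0.015, 0.001]
wrist_force: [0.3, -0.3, -0.2]
opening: 1.0
grasp_force: 0.0
```

```bash
cat > look.py <<'E'
from h import *
import sys
vision.camera('wrist'); vision.camera('wrist')
T=pose(); c=shot('wrist'); b=barrel(c,T,eval(sys.argv[1])); o=readout.get_obs(); print(o['time_s'],np.round(o['eef_pos'],4),np.round(o['dq'],3),np.round(o['wrist_force'],1)); print({k:np.round(v,2) for k,v in b.items()})
d=np.array([1,np.tan(np.radians(b['yaw'])),np.tan(np.radians(b['pitch']))]); d/=np.linalg.norm(d); a=np.array([0,b['y0'],b['z0']])/1e3
W=lambda p:T[:3,:3]@p+T[:3,3]
dw=T[:3,:3]@d; nose=W(a+d*b['t'][1]/1e3); g=nose-.105*dw
print('world dir',dw.round(4),'yaw',np.degrees(np.arctan2(dw[1],dw[0])),'nose',nose.round(4),'grip',g.round(4))
if len(sys.argv)>2: save(c,sys.argv[2])
E
python3 look.py '(-.02,.2,-.05,.05,.03,.09)'
python3 - <<'E'
from h import *
print(togo((.565,-.0955),.0325,np.radians(-1.7)))
E
```

```text
6.75 [ 0.55   -0.0925  0.0982] [ 0.001  0.008  0.001 -0.001 -0.002 -0.004] [ 0.1 -0.8 -0.1]
{'y0': np.float64(3.34), 'z0': np.float64(37.72), 'yaw': np.float64(0.3), 'pitch': np.float64(1.54), 'n': np.int64(10965), 'rms': np.float64(2.67), 't': array([ 35.6, 121.3]), 'tmax': np.float64(122.51)}
world dir [ 0.999  -0.037  -0.0267] yaw -2.1193196102159213 nose [ 0.6713 -0.1003  0.0576] grip [ 0.5664 -0.0965  0.0604]
(array([15.1,  2.6, 65.7]), array([-0.0002,  0.0003, -0.0018]))
```

>>> {"method": "play_rows", "body": {"xyz": [[8,1.2,10],[15.6,2.4,25],[15.6,2.4,45],[15.6,2.4,60],[15.6,2.4,65.5],[15.6,2.4,65.7],[15.6,2.4,65.7],[15.6,2.4,65.7],[15.6,2.4,65.7],[15.6,2.4,65.7]], "rot": [[0,0,0],[0,0,0],[0,0,0],[0,0,0],[0,0,0],[0,0,0],[0,0,0],[0,0,0],[0,0,0],[0,0,0]], "grip": [1,1,1,1,1,1,1,0.9,0.8,0.7]}}

```text
time_s: 8.0
eef_pos: [0.566, -0.0955, 0.0329]
eef_rot: [0.0, 1.0, -0.015, 0.0]
wrist_force: [0.5, 0.0, -0.6]
opening: 0.702
grasp_force: 0.0
```

```bash
python3 look.py '(.02,.2,-.03,.03,-.02,.008)' w3.png
```

```text
8.15 [ 0.5659 -0.0955  0.0326] [-0.001  0.002  0.003  0.001  0.     0.001] [ 0.3  0.  -0.8]
{'y0': np.float64(1.64), 'z0': np.float64(-0.83), 'yaw': np.float64(0.24), 'pitch': np.float64(1.49), 'n': np.int64(23324), 'rms': np.float64(0.57), 't': array([ 20.8, 104.9]), 'tmax': np.float64(106.18)}
world dir [ 0.9991 -0.0344 -0.0258] yaw -1.9701185474921261 nose [ 0.6707 -0.1007  0.0308] grip [ 0.5658 -0.0971  0.0336]
```

View pics/w3.png

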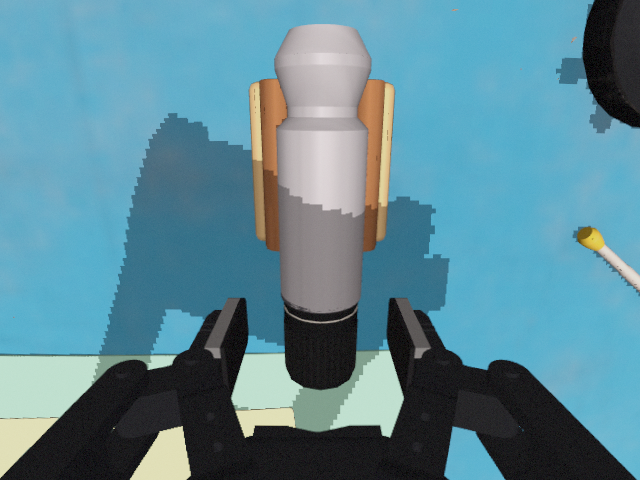

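The barrel is back between the rails, straight, with the grip at (320,345) centred between the pads. Now I'll close and lift.

>>> {"method": "play_rows", "body": {"xyz": [[0,0,0],[0,0,0],[0,0,0],[0,0,0],[0,0,0],[0,0,0],[0,0,-4],[0,0,-14],[0,0,-30],[0,0,-45]], "rot": [[0,0,0],[0,0,0],[0,0,0],[0,0,0],[0,0,0],[0,0,0],[0,0,0],[0,0,0],[0,0,0],[0,0,0]], "grip": [0.4,0.2,0.1,0.05,0.05,0.05,0.05,0.05,0.05,0.05]}}

```text
time_s: 9.4
eef_pos: [0.5661, -0.0953, 0.079]
eef_rot: [0.0, 1.0, -0.015, 0.0]
wrist_force: [0.3, -0.1, -1.9]
opening: 0.308
grasp_force: 58.9
```

```bash
python3 look.py '(.02,.2,-.03,.03,-.02,.03)'
python3 - <<'E'
from h import *
# grip centre over V line with nose at s=-32 -> grip s=-137 ; 
for z in (.105,.06): print(togo(O-.137*D,z,YB))
E
```

```text
9.55 [ 0.5669 -0.0957  0.0793] [-0.001  0.025  0.02   0.    -0.008  0.001] [ 0.2 -0.3 -1.8]
{'y0': np.float64(0.46), 'z0': np.float64(-0.75), 'yaw': np.float64(0.87), 'pitch': np.float64(1.99), 'n': np.int64(23214), 'rms': np.float64(0.55), 't': array([ 20.9, 105.2]), 'tmax': np.float64(106.69)}
world dir [ 0.9985 -0.0453 -0.0301] yaw -2.59611534320578 nose [ 0.6727 -0.1012  0.078 ] grip [ 0.5678 -0.0964  0.0812]
(array([-112.2, -267.4,  -26.3]), array([ 0.0005, -0.0031,  0.2911]))
(array([-112.4, -267.4,   18.7]), array([ 0.0005, -0.0031,  0.2911]))
```

>>> {"method": "play_rows", "body": {"xyz": [[0,0,-20],[-10,-20,-34],[-25,-55,-36],[-40,-95,-36],[-55,-135,-36],[-72,-175,-36],[-90,-215,-36],[-104,-248,-36],[-112,-267,-36],[-112,-267,-36]], "rot": [[0,0,0],[0,0,0.02],[0,0,0.06],[0,0,0.1],[0,0,0.15],[0,0,0.2],[0,0,0.25],[0,0,0.28],[0,0,0.291],[0,0,0.291]], "grip": [0.05,0.05,0.05,0.05,0.05,0.05,0.05,0.05,0.05,0.05]}}

```text
time_s: 10.8
eef_pos: [0.4609, 0.1759, 0.1132]
eef_rot: [0.0, 0.987, -0.159, -0.001]
wrist_force: [-0.5, 0.6, -1.1]
opening: 0.307
grasp_force: 59.2
```

```bash
python3 look.py '(.02,.2,-.03,.03,-.02,.03)' w4.png
python3 - <<'E'
from h import *
for z in (.115,.06): print(togo(O-.137*D,z,YB))
T=pose(); c=shot('wrist'); L=np.eye(4); 
def blk(s,t,z): return [*(O+s*D+t*N),z]
pts=[blk(-.088,.034,.01),blk(-.088,-.034,.01),blk(-.084,.0192,.048),blk(-.084,-.0192,.048),blk(-.004,-.0192,.048),blk(-.004,.0192,.048),blk(-.022,0,.066)]
pp=project(c,pts); print(pp.round(1).tolist())
im=c['color'][:,:,::-1].copy()
for i,p in enumerate(pp): cv2.circle(im,tuple(int(v) for v in p),3,(0,0,255),1)
cv2.imwrite('pics/w4.png',im)
E
```

```text
10.95 [0.4622 0.1743 0.1135] [-0.009  0.001 -0.004  0.001  0.001  0.003] [ 0.2  0.5 -2. ]
{'y0': np.float64(0.47), 'z0': np.float64(-0.8), 'yaw': np.float64(0.75), 'pitch': np.float64(2.03), 'n': np.int64(23112), 'rms': np.float64(0.57), 't': array([ 20.7, 105.5]), 'tmax': np.float64(107.0)}
world dir [ 0.9443 -0.3273 -0.0355] yaw -19.117196173775984 nose [0.5614 0.1396 0.1105] grip [0.4623 0.174  0.1142]
(array([ 0.3, -0.8, -1.5]), array([ 0.0002, -0.    , -0.0002]))
(array([ 0.3, -0.8, 53.5]), array([ 0.0002, -0.    , -0.0002]))
[[259.9, 168.9], [370.5, 168.7], [277.5, 171.9], [352.3, 171.8], [356.6, -3.6], [272.0, -3.4], [314.2, 31.4]]
```

View pics/w4.png

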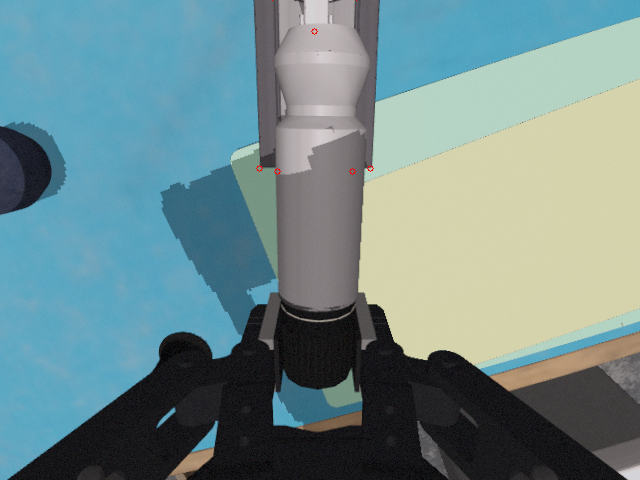

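The wrist view shows the barrel over the V. The block's near top edge is at row 167 (columns 259 to 374), about 5 px beyond my estimate, so I'll check the nose against the block edge in this same view's depth.

Run:
```python
from h import *
T=pose(); c=shot('wrist'); P=cloud(c); p=(P.reshape(-1,3)-T[:3,3])@T[:3,:3]*1000; wz=P.reshape(-1,3)[:,2]
im=c['color'].reshape(-1,3).astype(int); dk=(np.ptp(im,axis=1)<30)
k=(wz>.040)&(wz<.056)&(abs(p[:,1])<33)&(abs(p[:,1])>22)&(p[:,0]>30)&dk
q=p[k]; print(k.sum(),np.percentile(q[:,0],[.2,1,5,50,99]).round(1),'z',np.median(wz[k]))
for sg in(1,-1):
    m=q[q[:,1]*sg>0]; print(sg,np.percentile(m[:,0],[.2,1,5]).round(1),np.percentile(m[:,1]*sg,[1,99]).round(1),np.polyfit(*[np.array([[x,np.max(m[(abs(m[:,0]-x)<2),1]*sg)] for x in range(55,100,5)]).T[i] for i in(0,1)],1).round(3))
b=(wz>.1)&(abs(p[:,1])<16)&(p[:,0]>95); print('nose',np.percentile(p[b,0],[50,99,99.9]).round(1))
```

```text
4152 [ 55.5  56.3  60.3  97.1 131.8] z 0.04694859752881382
1 [55.5 56.6 61.6] [22.1 28.4] [5.0000e-03 2.7843e+01]
-1 [55.5 56.2 59.7] [22.1 29.1] [-7.0000e-03  2.9614e+01]
nose [100.1 106.7 107. ]
```

>>> {"method": "play_rows", "body": {"xyz": [[1,-1,3],[2,-1.8,12],[2,-1.8,25],[2,-1.8,40],[2,-1.8,50],[2,-1.8,56],[2,-1.8,58],[2,-1.8,58],[2,-1.8,58],[2,-1.8,58]], "rot": [[0,0,0],[0,0,0],[0,0,0],[0,0,0],[0,0,0],[0,0,0],[0,0,0],[0,0,0],[0,0,0],[0,0,0]], "grip": [0.05,0.05,0.05,0.05,0.05,0.05,0.05,0.05,0.05,0.05]}}

```text
time_s: 12.3
eef_pos: [0.4648, 0.1759, 0.056]
eef_rot: [-0.0, 0.987, -0.16, 0.0]
wrist_force: [0.4, 0.8, -1.3]
opening: 0.311
grasp_force: 59.2
```

>>> {"method": "play_rows", "body": {"xyz": [[0,0,0.5],[0,0,1],[0,0,1.5],[0,0,2],[0,0,2.5],[0,0,3],[0,0,3],[0,0,3],[0,0,3],[0,0,3]], "rot": [[0,0,0],[0,0,0],[0,0,0],[0,0,0],[0,0,0],[0,0,0],[0,0,0],[0,0,0],[0,0,0],[0,0,0]], "grip": [0.05,0.05,0.05,0.05,0.05,0.05,0.05,0.05,0.05,0.05]}}

```text
time_s: 13.55
eef_pos: [0.4645, 0.1759, 0.0526]
eef_rot: [-0.0, 0.987, -0.16, 0.0]
wrist_force: [-0.4, 0.5, -2.9]
opening: 0.31
grasp_force: 59.2
```

>>> {"method": "play_rows", "body": {"xyz": [[0,0,0.3],[0,0,0.6],[0,0,0.9],[0,0,1.2],[0,0,1.2],[0,0,1.2],[0,0,1.2],[0,0,1.2],[0,0,1.2],[0,0,1.2]], "rot": [[0,0,0],[0,0,0],[0,0,0],[0,0,0],[0,0,0],[0,0,0],[0,0,0],[0,0,0],[0,0,0],[0,0,0]], "grip": [0.05,0.05,0.05,0.05,0.05,0.05,0.05,0.05,0.05,0.05]}}

```text
time_s: 14.8
eef_pos: [0.4645, 0.1758, 0.0514]
eef_rot: [0.0, 0.987, -0.16, 0.0]
wrist_force: [-0.9, -2.0, 0.3]
opening: 0.31
grasp_force: 59.6
```

```bash
python3 look.py '(.02,.2,-.03,.03,-.02,.03)' w5.png
python3 - <<'E'
from h import *
o=readout.get_obs(); print(o['wrist_force'],o['torque'])
E
```

```text
14.95 [0.4645 0.1758 0.0514] [-0.     0.002 -0.001 -0.    -0.002  0.   ] [-1.2 -2.7 -0.1]
{'y0': np.float64(0.42), 'z0': np.float64(-0.89), 'yaw': np.float64(0.92), 'pitch': np.float64(1.52), 'n': np.int64(38557), 'rms': np.float64(1.05), 't': array([ 21.3, 117.3]), 'tmax': np.float64(119.78)}
world dir [ 0.9433 -0.3309 -0.0265] yaw -19.329698029792564 nose [0.575  0.1366 0.0492] grip [0.476  0.1714 0.052 ]
[-1.20902425 -2.70277403 -0.14577103] [-0.37804988  0.03594021 -0.15910656]
```

View pics/w5.png

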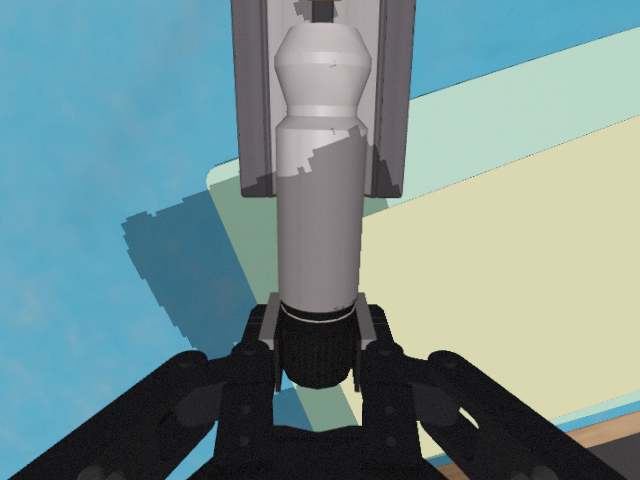

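The barrel has touched down in the V: fz rose about 2 N and the pitch levelled. It is centred at column 320 between block edges at columns 240 and 403. I'll release it so it beds itself.

>>> {"method": "play_rows", "body": {"xyz": [[0,0,0.2],[0,0,0.2],[0,0,0.2],[0,0,0.2],[0,0,0.2],[0,0,0.2],[0,0,0.2],[0,0,0.2],[0,0,-5],[0,0,-15]], "rot": [[0,0,0],[0,0,0],[0,0,0],[0,0,0],[0,0,0],[0,0,0],[0,0,0],[0,0,0],[0,0,0],[0,0,0]], "grip": [0.32,0.36,0.4,0.45,0.55,0.7,0.8,0.8,0.8,0.8]}}

```text
time_s: 16.2
eef_pos: [0.4642, 0.1759, 0.0667]
eef_rot: [0.0, 0.987, -0.16, -0.0]
wrist_force: [0.0, -0.4, 0.6]
opening: 0.799
grasp_force: 0.0
```

```bash
python3 look.py '(.02,.13,-.02,.02,-.02,.03)' w6.png
python3 - <<'E'
from h import *
T=pose(); c=shot('wrist'); P=cloud(c); p=(P.reshape(-1,3)-T[:3,3])@T[:3,:3]*1000; wz=P.reshape(-1,3)[:,2]
k=(wz>.040)&(wz<.054)&(abs(p[:,1])<33)&(abs(p[:,1])>22)&(p[:,0]>30); print('Vfront',np.percentile(p[k,0],[.2,1,2]).round(1))
b=(wz>.06)&(abs(p[:,1])<4)&(p[:,0]>20)
for x in range(30,125,5):
    m=b&(abs(p[:,0]-x)<1); print(x,(np.max(wz[m])*1000).round(1) if m.any() else None,end=' | ')
E
```

```text
16.35 [0.4652 0.176  0.0674] [-0.     0.016  0.009 -0.    -0.008  0.001] [-0.   0.3 -0.2]
{'y0': np.float64(2.51), 'z0': np.float64(16.57), 'yaw': np.float64(-0.21), 'pitch': np.float64(1.06), 'n': np.int64(24513), 'rms': np.float64(0.72), 't': array([ 21.2, 120.3]), 'tmax': np.float64(122.88)}
world dir [ 0.9499 -0.3122 -0.016 ] yaw -18.19266312072214 nose [0.5791 0.1361 0.0494] grip [0.4794 0.1689 0.0511]
Vfront [52.8 53.9 54.7]
30 66.8 | 35 66.9 | 40 67.4 | 45 67.3 | 50 67.1 | 55 67.1 | 60 67.2 | 65 67.3 | 70 67.2 | 75 67.6 | 80 65.1 | 85 64.3 | 90 65.8 | 95 67.3 | 100 66.1 | 105 63.4 | 110 76.5 | 115 None | 120 None |
```

View pics/w6.png

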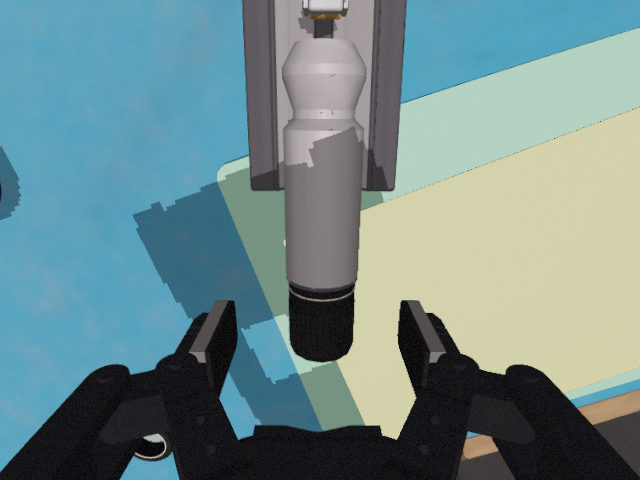

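The barrel is bedded level in the V with its nose about 30 mm before stop_zero, still short of the roller. I'll retreat, close the fingers and go behind the tail to push with the shut fingertips.

>>> {"method": "play_rows", "body": {"xyz": [[0,0,-15],[0,0,-35],[-5,0,-45],[-20,0.5,-45],[-35,1,-45],[-38,1,-40],[-38,1,-20],[-38,1,2],[-38,1,14],[-38,1,15.5]], "rot": [[0,0,0],[0,0,0],[0,0,0],[0,0,0],[0,0,0],[0,0,0],[0,0,0],[0,0,0],[0,0,0],[0,0,0]], "grip": [0.8,0.8,0.8,0.5,0,0,0,0,0,0]}}

```text
time_s: 17.65
eef_pos: [0.4272, 0.1868, 0.0499]
eef_rot: [0.0, 0.987, -0.16, -0.001]
wrist_force: [-1.1, 0.1, -0.3]
opening: -0.003
grasp_force: 0.0
```

```bash
python3 look.py '(.02,.13,-.02,.02,-.02,.03)' w7.png
python3 - <<'E'
from h import *
o=readout.get_obs(); print(o['opening'],np.dot(o['wrist_force'][:2],D)); print((np.array(o['eef_pos'][:2])-O)@D,(np.array(o['eef_pos'][:2])-O)@N)
E
```

```text
17.8 [0.4285 0.187  0.0513] [ 0.001 -0.01  -0.005  0.     0.002 -0.   ] [0.6 0.3 0.1]
{'y0': np.float64(0.72), 'z0': np.float64(0.5), 'yaw': np.float64(0.09), 'pitch': np.float64(-0.23), 'n': np.int64(20276), 'rms': np.float64(0.37), 't': array([ 56.9, 113.2]), 'tmax': np.float64(116.5)}
world dir [ 0.9483 -0.3172  0.004 ] yaw -18.496324285239815 nose [0.5353 0.1504 0.0509] grip [0.4358 0.1837 0.0505]
-0.001212646837212413 0.4700744705071085
-0.17326457524394825 0.0006625412214343318
```

View pics/w7.png

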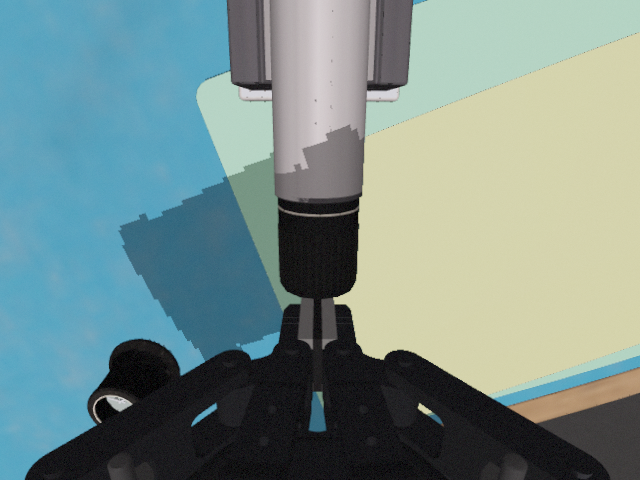

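The closed fingertips at (317,300) sit right behind the tail at (318,295) and are centred on it. The depth gap is about 11 mm. I'll advance slowly.

>>> {"method": "play_rows", "body": {"xyz": [[3,0,0],[6,0,0],[8,0,0],[10,0,0],[12,0,0],[14,0,0],[16,0,0],[17,0,0],[18,0,0],[18,0,0]], "rot": [[0,0,0],[0,0,0],[0,0,0],[0,0,0],[0,0,0],[0,0,0],[0,0,0],[0,0,0],[0,0,0],[0,0,0]], "grip": [0,0,0,0,0,0,0,0,0,0]}}

```text
time_s: 19.05
eef_pos: [0.4453, 0.1812, 0.0509]
eef_rot: [-0.0, 0.987, -0.16, 0.0]
wrist_force: [-0.3, -0.3, 0.3]
opening: 0.003
grasp_force: 0.0
```

```bash
cat > st.py <<'E'
from h import *
F=[]
for i in range(3):
    o=readout.get_obs(); F.append([np.dot(o['wrist_force'][:2],D),np.dot(o['wrist_force'][:2],N),o['wrist_force'][2]]); c=shot('wrist')
T=pose(); P=cloud(c); p=(P.reshape(-1,3)-T[:3,3])@T[:3,:3]*1000; im=c['color'].reshape(-1,3).astype(int)
k=(abs(p[:,1])<8)&(p[:,0]>15)&(p[:,0]<90)&(abs(p[:,2])<18)&(im.mean(1)>95); 
e=np.array(o['eef_pos']); print(o['time_s'],'F s,t,z',np.round(F,1).tolist(),'s,t,z mm',((e[:2]-O)@D*1000).round(2),((e[:2]-O)@N*1000).round(2),(e[2]*1000).round(1),'sleeve end x',np.percentile(p[k,0],[.3,1]).round(1))
E
python3 st.py
```

```text
19.15 F s,t,z [[-0.2, -0.4, 0.3], [0.4, -0.3, -0.2], [-0.1, -0.0, 0.6]] s,t,z mm -155.5 0.5 50.9 sleeve end x [40.8 41.2]
```

>>> {"method": "play_rows", "body": {"xyz": [[1,0,0],[2,0,0],[3,0,0],[4,0,0],[5,0,0],[6,0,0],[6,0,0],[6,0,0],[6,0,0],[6,0,0]], "rot": [[0,0,0],[0,0,0],[0,0,0],[0,0,0],[0,0,0],[0,0,0],[0,0,0],[0,0,0],[0,0,0],[0,0,0]], "grip": [0,0,0,0,0,0,0,0,0,0]}}

```text
time_s: 20.45
eef_pos: [0.4501, 0.1795, 0.0507]
eef_rot: [0.0, 0.987, -0.16, -0.001]
wrist_force: [-3.4, 1.3, 4.1]
opening: -0.002
grasp_force: 2.5
```

```bash
python3 st.py
```

```text
20.55 F s,t,z [[-3.6, 0.2, 4.1], [-4.7, 0.2, 2.9], [-4.1, 0.0, 1.8]] s,t,z mm -150.41 0.35 50.7 sleeve end x [40.6 41.1]
```

>>> {"method": "play_rows", "body": {"xyz": [[1,0,0],[2,0,0],[3,0,0],[4,0,0],[5,0,0],[6,0,0],[6,0,0],[6,0,0],[6,0,0],[6,0,0]], "rot": [[0,0,0],[0,0,0],[0,0,0],[0,0,0],[0,0,0],[0,0,0],[0,0,0],[0,0,0],[0,0,0],[0,0,0]], "grip": [0,0,0,0,0,0,0,0,0,0]}}

```text
time_s: 21.85
eef_pos: [0.4568, 0.1774, 0.051]
eef_rot: [0.0, 0.987, -0.16, 0.0]
wrist_force: [-2.0, 0.2, 1.3]
opening: 0.004
grasp_force: 0.8
```

```bash
python3 st.py
```

```text
21.95 F s,t,z [[-1.9, -0.4, 1.3], [-0.5, -1.0, 0.5], [-1.5, -0.4, 0.8]] s,t,z mm -143.45 0.44 50.9 sleeve end x [40.7 41.3]
```

>>> {"method": "play_rows", "body": {"xyz": [[0.5,0,0],[1,0,0],[1.5,0,0],[2,0,0],[2.5,0,0],[3,0,0],[3.5,0,0],[3.5,0,0],[3.5,0,0],[3.5,0,0]], "rot": [[0,0,0],[0,0,0],[0,0,0],[0,0,0],[0,0,0],[0,0,0],[0,0,0],[0,0,0],[0,0,0],[0,0,0]], "grip": [0,0,0,0,0,0,0,0,0,0]}}

```text
time_s: 23.25
eef_pos: [0.4601, 0.1764, 0.051]
eef_rot: [-0.0, 0.987, -0.16, 0.0]
wrist_force: [-0.8, 0.3, 0.2]
opening: 0.004
grasp_force: 0.0
```

```bash
python3 st.py
```

```text
23.35 F s,t,z [[-0.8, 0.1, 0.2], [0.5, 0.7, -0.4], [1.0, 0.6, 0.7]] s,t,z mm -139.97 0.49 51.0 sleeve end x [40.9 41.3]
```

>>> {"method": "play_rows", "body": {"xyz": [[0.3,0,0],[0.6,0,0],[0.9,0,0],[1.2,0,0],[1.5,0,0],[1.8,0,0],[2,0,0],[2,0,0],[2,0,0],[2,0,0]], "rot": [[0,0,0],[0,0,0],[0,0,0],[0,0,0],[0,0,0],[0,0,0],[0,0,0],[0,0,0],[0,0,0],[0,0,0]], "grip": [0,0,0,0,0,0,0,0,0,0]}}

```text
time_s: 24.65
eef_pos: [0.4618, 0.1757, 0.0509]
eef_rot: [-0.0, 0.987, -0.16, 0.0]
wrist_force: [-1.9, -0.2, -0.2]
opening: -0.002
grasp_force: 0.5
```

```bash
python3 st.py
```

```text
24.75 F s,t,z [[-1.7, -0.8, -0.2], [-1.3, -0.6, 0.1], [-0.6, -0.1, 0.4]] s,t,z mm -138.07 0.45 50.9 sleeve end x [40.8 41.3]
```

>>> {"method": "play_rows", "body": {"xyz": [[0.3,0,0],[0.6,0,0],[0.9,0,0],[1.2,0,0],[1.5,0,0],[1.8,0,0],[2,0,0],[2,0,0],[2,0,0],[2,0,0]], "rot": [[0,0,0],[0,0,0],[0,0,0],[0,0,0],[0,0,0],[0,0,0],[0,0,0],[0,0,0],[0,0,0],[0,0,0]], "grip": [0,0,0,0,0,0,0,0,0,0]}}

```text
time_s: 26.05
eef_pos: [0.4633, 0.1752, 0.0507]
eef_rot: [0.0, 0.987, -0.16, -0.0]
wrist_force: [-3.6, 2.1, 0.2]
opening: -0.0
grasp_force: 2.0
```

```bash
python3 st.py
```

```text
26.15 F s,t,z [[-4.1, 0.8, 0.2], [-4.6, 0.3, 0.3], [-3.5, 0.1, 0.2]] s,t,z mm -136.53 0.38 50.8 sleeve end x [40.7 41.2]
```

>>> {"method": "play_rows", "body": {"xyz": [[0.2,0,0],[0.4,0,0],[0.6,0,0],[0.8,0,0],[0.8,0,0],[0.8,0,0],[0.8,0,0],[0.8,0,0],[0.8,0,0],[0.8,0,0]], "rot": [[0,0,0],[0,0,0],[0,0,0],[0,0,0],[0,0,0],[0,0,0],[0,0,0],[0,0,0],[0,0,0],[0,0,0]], "grip": [0,0,0,0,0,0,0,0,0,0]}}

```text
time_s: 27.45
eef_pos: [0.4633, 0.1751, 0.0506]
eef_rot: [0.0, 0.987, -0.16, -0.001]
wrist_force: [-7.1, 2.6, 2.7]
opening: -0.001
grasp_force: 3.7
```

```bash
python3 st.py
```

```text
27.55 F s,t,z [[-7.6, 0.2, 2.7], [-7.9, 1.0, 2.0], [-7.0, 1.3, 1.7]] s,t,z mm -136.5 0.36 50.6 sleeve end x [40.5 41. ]
```

The TCP has stopped moving while the force rises at about 4.4 N/mm, so the barrel is on the stop. About 0.7 mm more should bring it to about 10 N.

>>> {"method": "play_rows", "body": {"xyz": [[0.2,0,0],[0.4,0,0],[0.6,0,0],[0.7,0,0],[0.7,0,0],[0.7,0,0],[0.7,0,0],[0.7,0,0],[0.7,0,0],[0.7,0,0]], "rot": [[0,0,0],[0,0,0],[0,0,0],[0,0,0],[0,0,0],[0,0,0],[0,0,0],[0,0,0],[0,0,0],[0,0,0]], "grip": [0,0,0,0,0,0,0,0,0,0]}}

```text
time_s: 28.85
eef_pos: [0.4633, 0.1751, 0.0505]
eef_rot: [0.0, 0.987, -0.16, -0.002]
wrist_force: [-9.3, 3.4, 3.3]
opening: -0.0
grasp_force: 5.0
```

```bash
python3 st.py
python3 - <<'E'
from h import *
F=[]; 
c=shot('scene'); P=cloud(c).reshape(-1,3); s=(P[:,:2]-O)@D*1000; t=(P[:,:2]-O)@N*1000
for x in range(-60,14,4):
    m=(abs(s-x)<2)&(abs(t)<5)&(P[:,2]>.02)&(P[:,2]<.2); print(x,m.sum(),(np.percentile(P[m,2],95)*1000).round(1) if m.sum()>2 else None,end=' | ')
o=readout.get_obs(); print(np.dot(o['wrist_force'][:2],D))
E
```

```text
28.95 F s,t,z [[-9.9, 0.3, 3.3], [-9.9, 0.9, 4.1], [-9.6, 0.2, 4.8]] s,t,z mm -136.47 0.36 50.5 sleeve end x [40.4 41. ]
-60 0 None | -56 4 65.3 | -52 7 65.0 | -48 6 64.6 | -44 8 65.0 | -40 6 65.2 | -36 4 64.7 | -32 3 63.4 | -28 4 67.7 | -24 33 76.6 | -20 11 76.2 | -16 8 76.9 | -12 12 76.7 | -8 10 75.4 | -4 9 75.9 | 0 8 75.2 | 4 19 74.6 | 8 24 75.0 | 12 11 74.7 | -10.55031641883449
```

The push is steady at about 10 N, and the waist shows at s≈-32, which puts the nose at about -8.5. I'll back off gently and rise clear.

>>> {"method": "play_rows", "body": {"xyz": [[-0.5,0,0],[-1,0,0],[-1.5,0,0],[-2,0,0],[-3,0,0],[-5,0,0],[-9,0,0],[-15,0,0],[-22,0,0],[-25,0,0]], "rot": [[0,0,0],[0,0,0],[0,0,0],[0,0,0],[0,0,0],[0,0,0],[0,0,0],[0,0,0],[0,0,0],[0,0,0]], "grip": [0,0,0,0,0,0,0,0,0,0]}}

```text
time_s: 30.3
eef_pos: [0.4406, 0.1827, 0.0508]
eef_rot: [0.0, 0.987, -0.16, -0.0]
wrist_force: [-0.1, -0.3, 0.5]
opening: 0.002
grasp_force: 0.0
```

```bash
python3 st.py
python3 - <<'E'
from h import *
a=[]
for n in ('wrist',):
    T=pose(); c=shot(n); P=cloud(c); p=(P.reshape(-1,3)-T[:3,3])@T[:3,:3]*1000; im=c['color'].reshape(-1,3).astype(int)
    k=(abs(p[:,1])<8)&(p[:,0]>40)&(p[:,0]<110)&(abs(p[:,2])<18)&(im.mean(1)>95); e=np.percentile(p[k,0],[.3,1]); w=T[:3,:3]@[e[0]/1e3,0,0]+T[:3,3]; print('sleeve end s',((w[:2]-O)@D*1000).round(2), 'expected ~',-136.47+40.4, barrel(c,T,(.05,.12,-.02,.02,-.02,.03)))
E
```

```text
30.4 F s,t,z [[-0.0, -0.3, 0.5], [-0.5, -0.0, 0.1], [0.4, -0.2, 0.8]] s,t,z mm -160.12 0.47 50.9 sleeve end x [63.7 64. ]
sleeve end s -95.84 expected ~ -96.07 {'y0': np.float64(0.8703176225396864), 'z0': np.float64(-0.32399267098098056), 'yaw': np.float64(0.046790682245098345), 'pitch': np.float64(0.22205554071414077), 'n': 18013, 'rms': np.float64(0.4167458591158874), 't': array([ 64.4, 113.4]), 'tmax': np.float64(116.4796228342017)}
```

The barrel stayed put, level and touching the stop. I'll raise the arm clear and hand in.

>>> {"method": "play_rows", "body": {"xyz": [[0,0,-5],[0,0,-20],[0,0,-40],[0,0,-65],[-10,0,-90],[-20,0,-110],[-30,0,-118],[-30,0,-120],[-30,0,-120],[-30,0,-120]], "rot": [[0,0,0],[0,0,0],[0,0,0],[0,0,0],[0,0,0],[0,0,0],[0,0,0],[0,0,0],[0,0,0],[0,0,0]], "grip": [0,0,0,0,0,0,0,0,0,0]}}

```text
time_s: 31.75
eef_pos: [0.4127, 0.1918, 0.1702]
eef_rot: [0.0, 0.987, -0.16, -0.001]
wrist_force: [0.3, 0.0, -0.2]
opening: 0.001
grasp_force: 0.0
```

Run:
```python
from h import *
c=shot('scene'); P=cloud(c).reshape(-1,3); s=(P[:,:2]-O)@D*1000; t=(P[:,:2]-O)@N*1000
for x in range(-132,0,6):
    m=(abs(s-x)<2)&(abs(t)<5)&(P[:,2]>.02)&(P[:,2]<.1); print(x,(np.percentile(P[m,2],95)*1000).round(1) if m.sum()>2 else None,end=' | ')
print(readout.get_obs()['time_s'],ctrl.hand_in())
```

```text
-132 None | -126 61.5 | -120 64.4 | -114 64.7 | -108 64.3 | -102 64.7 | -96 63.3 | -90 65.2 | -84 65.1 | -78 65.3 | -72 64.7 | -66 64.8 | -60 65.1 | -54 65.4 | -48 65.2 | -42 64.8 | -36 64.3 | -30 None | -24 76.2 | -18 77.2 | -12 75.9 | -6 76.3 | the job is handed in; nothing more can be done
31.8 None
```

The barrel is bedded level in the V and on the stop: the push levelled off at about 10 N on the wrist, nose about 8 mm before stop_zero, and it stayed put after the arm backed off. The job was handed in at 31.8 s; the first grip was skewed, so I set the barrel back on the rest and regripped it, and I never checked the roller's exact position in the waist.

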